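# Open the snap-locked terminal cover

## Robot

A 7-joint arm with a two-finger parallel gripper is mounted at the origin on the work surface. World frame = base frame: x ahead of the robot, y to its left, z up, the work surface at z = 0. Lengths are in m, angles in rad, forces in N, time in s.
With the tool pointing down it reaches from about 0.4 to 0.85 m from the base axis. Payload 4.4 kg.
Tool frame: the origin (TCP) lies where the fingers leave the gripper's body, on its centre line; the fingertips stand 97 mm ahead of it and the grasp point (between the pads) lies 78 mm ahead of it; y points along the fingers, z is the direction in which the jaws open and shut, and the axes are right-handed (so a half turn about y gives the same grasp; the last joint's range is limited). The gripper opens to 94 mm and grips with 3 to 60 N. Pads are 16 mm wide; open, the fingers measure 119 mm over their backs; the gripper's body (75 mm by 177 mm) begins 78 mm behind the grasp point.
Start: joints at [-1.189, 0.628, 0.038, 1.517, -0.027, 0.996, -0.02], TCP at [0.281, 0.586, 0.303] pointing down, gripper open.
Joint ranges: [-3.06, 3.06], [-0.37, 2.12], [-1.25, 1.32], [0.18, 2.47], [-1.1, 4.24], [0.23, 1.98], [-2.94, 2.94]. Speed limits (rad/s): [2.57, 2.57, 3.14, 3.14, 3.14, 3.14, 3.14].

## Interface

Orientations are given as a 3x3 rotation matrix whose columns are the frame's x, y, z axes.
In Python, from cell import r, eyes gives the robot as it stands.
- The arm moves only by the tool step_arm, never from a script. Its argument "series" is a list of rows, each a list of 7 numbers: the shift along the tool's x, y, z in mm, then the turn, a rotation vector about the tool's x, y, z in rad, then the gripper's target within -1 to 1 (shut at 1, half-way at 0, fully open at -1). A call has 1 to 10 rows; each row shifts and turns the commanded pose from where the row before left it, along the tool's axes as they then stand; what a row does not reach is not made up. A row lasts 1/10 s, in which the tool goes at most 50 mm and 8.59 degrees, less where a joint would pass 70% of its speed; a pose out of reach is approached as far as the arm can. A call is refused whole if a number of a shift passes 50 or a number of a turn 0.15, either way. A call with a gripper value outside its range is refused whole. The fingers move at their own pace and stop on an object; the grip force is fixed at half the most. Time passes only in rows, so rows that do not move let the fingers close. It gives the time, the measured TCP pose, the force and the opening at its end, in the units of the state.
- r.observe(): the state, without advancing time (a new reading comes with each control period).
- eyes.capture(name): name is "scene" or "top" or "wrist"; returns the picture (384x512x3 uint8, red, green, blue); there is no depth.
- eyes.get_calibration(name): a dict with "K" (3x3 intrinsics, pixels), "R" (3x3) and "t" (3): a world point X has camera coordinates R X + t. Camera axes: x right, y down, z forward; pixel columns grow to the right and rows downward; lengths in m; the calibration is good to about 2 mm. A picture is of the moment at which its call begins: read the wrist's pose just before it. get_calibration takes no time and is no camera call; for the wrist camera it gives the pose at the moment of the call.
- r.sign_off(): hands the job in, once; it reports no verdict.
The state is a dict: "t": time; "joints": joint angles; "qd": joint speeds; "joint_efforts": joint torques, N m; "position": TCP position; "ee_rot": TCP orientation; "wrist_force": force on the tool from outside, world axes, zero at the start; "wrist_torque": the same for the moment, N m; "grip_width": finger opening in m.
Only numpy, scipy, OpenCV 4.12 (cv2) and the standard library are available. Lean on these libraries where they do the work, as an engineer would, in place of code of your own. Each camera call takes 0.05 s, during which the arm holds its last target. There are 200 camera calls.

## Task

Two small units lie on the repair bench; open the terminal unit, the one whose cover has the wedge-shaped thumb step, not the round dome. With the fingertips press its snap tab fully in, then push the released cover forward along its rails, over the tab, until the seat with the screw terminals is wholly uncovered, and leave it lying flat on the deck. Do not lift the cover or let it fall off the end, and leave the fan unit and everything else on the bench alone.

Things in the scene. Friction and masses are not known exactly. Their poses are not given: they have to be found in the camera images.
- case: Terminal unit, the one to open: grey case 230 (x) x 116 (y) mm, fixed to the table. Origin at the centre of its underside; x runs along it from seat to tab, within 30 deg of straight away from the robot; z up. Flat deck 45 mm above the origin, with 9 mm high guide rails along both sides (inner faces at y = +-41.5 mm).
- seat (a point): Middle of the terminal unit's seat, at deck height, 60 mm behind (-x) the case's middle; axes like the case's. The seat is 80 mm long (x +-40 mm here), with a 14 mm high stop wall behind it and, along its sides, lips that reach over the cover's edges (in to y = +-35 mm, up to 15.5 mm above the deck): the cover can only slide along +x. Brass screw terminals lie in it, beneath the cover.
- deck_end (a point): Middle of the deck's front edge, 115 mm ahead of the case's middle, at deck height; nothing stops the cover here.
- cover: Terminal cover: loose white plastic plate 80 x 80 mm, 60 to 130 g. Origin at the centre of its underside, on the deck, axes like the case's; starts within 1 mm of the seat's middle. Stands on two 5 mm skids along its sides; plate top 10 mm above the deck. Once the tab is in it slides along +x over the tab with under 3 N and stops where the push stops; after 80 mm its rear edge has left the seat.
- step_face (a point): Middle of the upright rear face of the wedge-shaped thumb step on the cover, 18 mm above the cover's underside, at the cover's x = 0. The face is 50 mm wide (y), from 10 to 26 mm above the deck, and looks to -x; push it towards +x. The wedge slopes down to the front. Behind it the plate is bare for 40 mm.
- tab (a joint): Snap tab of the terminal unit, how far it is pressed down (m): 0 to 0.002 at the start (up, locking), 0.010 fully in. It takes about 5 N, has no spring, and stays where it is left. The cover can pass over it from 0.007 on.
- tab_pad (a point): Centre of the top of the tab's press pad (34 x 34 mm, grey plastic with three black grooves), 23 mm ahead (+x) of the case's middle; 12 mm above the deck when up, 2 mm when fully in. A 16 mm wide tongue of the same height runs from the pad back to the cover's front edge and blocks it. Axes like the case's.
- fan_case: Fan unit, to be left alone: a case of the same make, size and axes as the terminal unit.
- lid: Filter lid of the fan unit, to be left alone: as the terminal cover, but with a round dome (34 mm across, 16 mm tall) and dark slots instead of the wedge-shaped step.
- lid_tab (a joint): Snap tab of the fan unit, same as the other (m, 0 up, 0.010 in); to be left alone.
- dish: small steel bowl, 56 mm across, 25 mm high, in front of and between the units; bystander, origin under it.
- capacitor: aluminium can standing upright between the units, 28 mm across, 45 mm high; bystander, origin under it.
- jar: closed amber jar, 54 mm across, 75 mm high, beyond the units; bystander, origin under it.
- driver: screwdriver lying to the left of the units, under 35 mm high; bystander, origin under it.
- scanner: grey hand scanner lying at the far left, 150 mm long, 40 mm high; bystander, origin under it.
- mouse: black computer mouse to the right of the units, 105 mm long, 33 mm high; bystander, origin under it.
- spool: metal spool standing at the far right, 54 mm across, 44 mm high; bystander, origin under it.
Mind the look-alikes: they are no part of the job. What is shaped like the cover but brown or orange is not meant.

How it is judged:
On the way, in this order (a step that is already met when the one before it is completed fails the run):
1. the terminal unit's tab is pressed in while the cover is still seated (value of joint tab above 0.0075 m and x of cover in the frame of case below -0.048 m), for 0.1 s.
2. the released cover has been pushed off its seat, flat on the deck (x of cover in the frame of case between 0.015 and 0.085 m and z of cover in the frame of case between 0.042 and 0.049 m and angle between cover's own z axis and vertical below 0.07 rad), for 0.1 s.
At the end, for the whole second after the job is handed in: The cover's centre lies 15 to 85 mm ahead of the case's middle (seat uncovered, to 5 mm), flat on the deck (height within 3 to 4 mm, tilt under 4 deg) and at rest; its tab is in (over 7 mm); the fan unit's tab is up (under 4 mm) and its lid within 8 mm of its start (all of step 2 and value of joint lid_tab below 0.004 m and distance of lid from where it was at the start of the episode below 0.008 m and value of joint tab above 0.007 m and linear speed of cover below 0.01 m/s); the robot touches nothing.
It fails at once if the cover was lifted (over 12 mm) or tipped (over 17 deg) (z of cover in the frame of case above 0.057 m or angle between cover's own z axis and vertical above 0.3 rad).
It fails at once if the cover fell off the deck (z of cover in the frame of case below 0.03 m).
It fails at once if the fan unit's tab was pressed (over 4 mm) or its lid moved (over 8 mm) (value of joint lid_tab above 0.004 m or distance of lid from where it was at the start of the episode above 0.008 m).
It fails at once if a bystander was moved over 20 mm (distance of any of dish, capacitor, jar, driver, scanner, mouse, spool from where it was at the start of the episode above 0.02 m).
It also fails if it takes over 40 s, if anything falls off the work surface, if the arm or the gripper's body presses on something with over 40 N, if the wrist force passes 120 N, or if a joint passes its speed limit or range.

## Working session

There is one attempt and no reset: what is moved stays moved. The work goes in short steps, Python scripts to look and compute and a tool call to move; the robot and the scene stay as the last step left them, time stands still between calls to the robot, and variables do not carry over. Pictures are saved under pics/ and viewed, about 8 in all and at most 12, crops included, and the job is handed in when it is done.

Besides the shell and the picture viewer there is one more tool, called after "Emit:" by a JSON object that holds its "fn" and its "kwargs", one argument or row to a line. step_arm: Moves the arm, as the interface text tells. Its arguments: {"type":"object","properties":{"series":{"type":"array"}},"required":["series"]}

```bash
mkdir -p pics; ls; python3 - <<'E'
from cell import r,eyes
import cv2,numpy as np
s=r.observe();print(s)
for n in("scene","top"):
    im=eyes.capture(n);cv2.imwrite(f"pics/{n}0.png",im[:,:,::-1]);c=eyes.get_calibration(n);print(n,c)
E
```

```text
pics
{'t': 0.0, 'joints': array([-1.18877485,  0.62931402,  0.03841139,  1.51837606, -0.02697497,
        0.99628899, -0.0199715 ]), 'qd': array([-8.61956372e-05,  4.37806294e-06,  2.83245094e-04,  2.18012201e-03,
        7.30101737e-04,  1.21345400e-04,  8.62979394e-04]), 'joint_efforts': array([-2.23917618e-04, -5.49739659e+01,  1.14377718e+00, -1.86636883e+01,
       -5.21783845e-02,  2.36867432e-02,  1.68090910e-04]), 'position': array([0.2812023 , 0.58548134, 0.30177164]), 'ee_rot': array([[ 9.01421423e-01, -7.85663574e-04,  4.32942029e-01],
       [-4.32942741e-01, -1.69612499e-03,  9.01419828e-01],
       [ 2.61110706e-05, -9.99998253e-01, -1.86907074e-03]]), 'wrist_force': array([ 0.18404237, -0.51227171,  0.22281236]), 'wrist_torque': array([-0.01304668, -0.0265859 , -0.02232113]), 'grip_width': 0.09403137634140427}
scene {'K': array([[455.59602424,   0.        , 249.85197008],
       [  0.        , 455.59602424, 190.27624481],
       [  0.        ,   0.        ,   1.        ]]), 'R': array([[-0.1399723 ,  0.99009019, -0.01136537],
       [ 0.68253425,  0.08816381, -0.72551647],
       [-0.71732472, -0.10930946, -0.68811095]]), 't': array([ 0.07712491, -0.31886879,  1.54906914])}
top {'K': array([[452.19767236,   0.        , 255.54595066],
       [  0.        , 452.19767236, 193.77632088],
       [  0.        ,   0.        ,   1.        ]]), 'R': array([[-0.00477552, -0.99998694,  0.00182162],
       [-0.9785281 ,  0.00429766, -0.20606867],
       [ 0.20605815, -0.00276659, -0.97853584]]), 't': array([-0.0132382 ,  0.54938137,  1.18633387])}
```

View pics/top0.png

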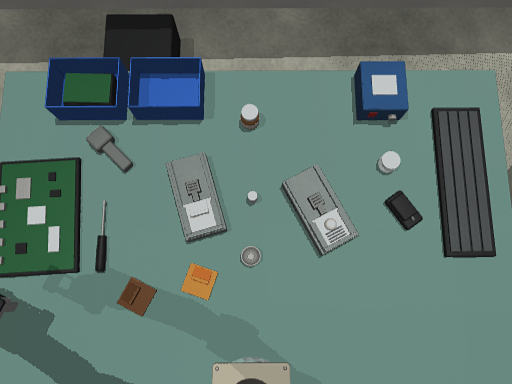

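View pics/scene0.png

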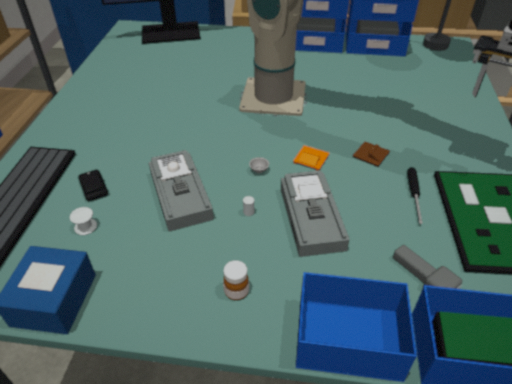

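Candidates in the top view are the left unit at (196,197), which seems to have a wedge step, and the right unit at (320,210), which has a round dome. The brown plate at (137,296) and the orange one at (200,281) are decoys. I'll confirm with an enlarged crop.

```bash
python3 - <<'E'
import cv2,numpy as np
a=cv2.imread("pics/top0.png");b=cv2.imread("pics/scene0.png")
A=cv2.resize(a[145:250,155:240],None,fx=5,fy=5,interpolation=cv2.INTER_CUBIC)
B=cv2.resize(b[165:257,270:355],(380,411),interpolation=cv2.INTER_CUBIC)
o=np.zeros((525,800,3),np.uint8);o[:,:425]=A;o[:411,425:800]=B[:,:375]
cv2.imwrite("pics/crop.png",o)
E
```

```text
(no output)
```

View pics/crop.png

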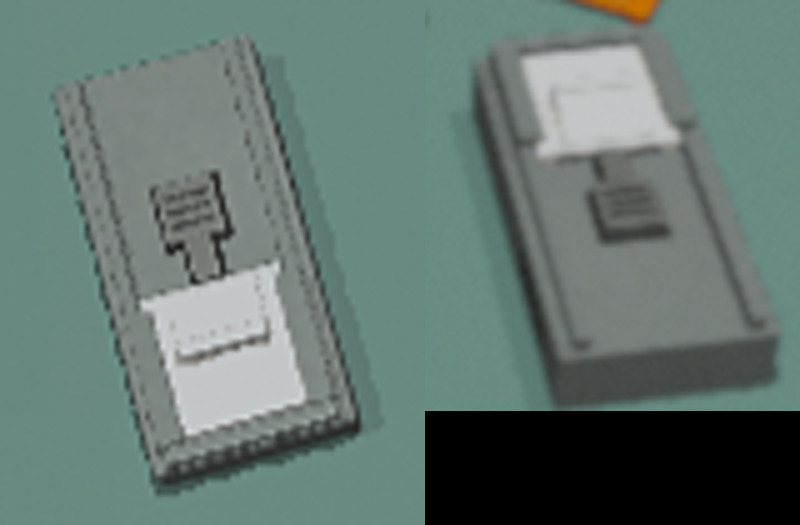

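Confirmed: the left unit (top view ~(196,197)) has the wedge step and the straight upright rear face. I'll measure it in both views.

```bash
cat >h.py <<'E'
import numpy as np
from cell import r,eyes
def ray(n,p,z,c=None):
    c=c or eyes.get_calibration(n);R,t,K=c["R"],c["t"],c["K"]
    C=-R.T@t;d=R.T@np.linalg.inv(K)@[p[0],p[1],1];return C+d*(z-C[2])/d[2]
def proj(n,X):
    c=eyes.get_calibration(n);q=c["K"]@(c["R"]@np.array(X)+c["t"]);return q[:2]/q[2]
E
python3 - <<'E'
from h import *
T=lambda x,y,z:ray("top",(155+x/5-.4,145+y/5-.4),z)
S=lambda x,y,z:ray("scene",(270+(x-425)/4.47-.4,165+y/4.47-.4),z)
np.set_printoptions(precision=4,suppress=True)
P={'deckFL':T(52,90,.045),'deckFR':T(248,37,.045),'covFL':T(140,303,.055),'covFR':T(278,263,.055),'pad':T(190,207,.057),'stepL':T(178,360,.055),'stepR':T(268,335,.055),'rearL':T(155,470,.059),'rearR':T(358,415,.059),
'S covFR':S(540,157,.055),'S covFL':S(692,137,.055),'S pad':S(630,203,.057),'S deckFR':S(555,362,.045),'S deckFL':S(778,335,.045)}
for k,v in P.items():print(k,v)
u=lambda a,b:np.degrees(np.arctan2(*(P[a]-P[b])[[1,0]]))-90
d=lambda a,b:np.linalg.norm((P[a]-P[b])[:2])
for a,b in(('deckFL','deckFR'),('covFL','covFR'),('stepL','stepR'),('rearL','rearR'),('S covFL','S covFR'),('S deckFL','S deckFR')):print(a,d(a,b),u(a,b),(P[a]+P[b])/2)
m=lambda a,b:(P[a]+P[b])/2
v=m('deckFL','deckFR')-m('rearL','rearR');print(np.degrees(np.arctan2(v[1],v[0])),np.hypot(*v[:2]))
E
```

```text
deckFL [0.6428 0.2389 0.045 ]
deckFR [0.6734 0.1291 0.045 ]
covFL [0.5187 0.1842 0.055 ]
covFR [0.5407 0.109  0.055 ]
pad [0.5721 0.1579 0.057 ]
stepL [0.487  0.1626 0.055 ]
stepR [0.5006 0.1138 0.055 ]
rearL [0.4266 0.1729 0.059 ]
rearR [0.4559 0.064  0.059 ]
S covFR [0.5449 0.1115 0.055 ]
S covFL [0.5186 0.1931 0.055 ]
S pad [0.5755 0.1611 0.057 ]
S deckFR [0.6792 0.1287 0.045 ]
S deckFL [0.647 0.239 0.045]
deckFL 0.11404360033966991 15.597696562006504 [0.6581 0.184  0.045 ]
covFL 0.07840457518605275 16.31957954969282 [0.5297 0.1466 0.055 ]
stepL 0.05067244738717787 15.560650597297752 [0.4938 0.1382 0.055 ]
rearL 0.11277341137560754 15.041767195762176 [0.4412 0.1185 0.059 ]
S covFL 0.08571411771347469 17.884179755545873 [0.5318 0.1523 0.055 ]
S deckFL 0.11493529786865413 16.29383101738115 [0.6631 0.1839 0.045 ]
16.80403202036002 0.22656124343106773
```

Both views agree: yaw is about 16.2°, the pad is at about (0.574, 0.159) and the step face at about (0.493, 0.137). The deck is 114 mm wide against 116 nominal. Next I turn the tool, shut the fingers and move over the pad.

Emit:
{"fn": "step_arm", "kwargs": {
  "series": [
    [0,0,0,0,-0.146,0,1],
    [0,0,0,0,-0.146,0,1],
    [0,0,0,0,-0.146,0,1],
    [0,0,0,0,-0.146,0,1],
    [0,0,0,0,-0.146,0,1],
    [10,0,-30,0,0,0,1],
    [10,0,-30,0,0,0,1],
    [10,0,-30,0,0,0,1],
    [10,0,-30,0,0,0,1],
    [10,0,-30,0,0,0,1]
  ]
}}

```text
t: 1.1
position: [0.3717, 0.4544, 0.3023]
ee_rot: [[0.96, -0.0, -0.279], [0.279, -0.001, 0.96], [-0.001, -1.0, -0.001]]
wrist_force: [1.3, 0.2, 0.8]
grip_width: 0.0173
```

Emit:
{"fn": "step_arm", "kwargs": {
  "series": [
    [10,0,-30,0,0,0,1],
    [10,0,-30,0,0,0,1],
    [10,0,-30,0,0,0,1],
    [10,0,-30,0,0,0,1],
    [10,0,-30,0,0,0,1],
    [10,0,-30,0,0,0,1],
    [10,0,-30,0,0,0,1],
    [10,0,-30,0,0,0,1],
    [10,0,-30,0,0,0,1],
    [0,0,0,0,0,0,1]
  ]
}}

```text
t: 2.1
position: [0.5355, 0.2161, 0.3022]
ee_rot: [[0.963, 0.001, -0.271], [0.271, -0.004, 0.963], [-0.0, -1.0, -0.004]]
wrist_force: [0.3, 0.3, 0.6]
grip_width: 0.0002
```

```bash
cat >>h.py <<'E'
np.set_printoptions(precision=4,suppress=True)
YAW=np.radians(16.2);PAD=np.array([.574,.1595]);STEP=np.array([.493,.137])
def rel(P,ztip):
    s=r.observe();R=s["ee_rot"];g=np.array([*P,ztip+.097])
    print("t",s["t"],"pos",s["position"],"F",s["wrist_force"],"w",s["grip_width"],"xyaw",np.degrees(np.arctan2(R[1,0],R[0,0])),"ydir",R[:,1])
    print("shift tool mm",R.T@(g-s["position"])*1000)
E
python3 -c "
from h import *
rel(PAD,.077)"
```

```text
t 2.1 pos [0.5355 0.2161 0.3022] F [0.2684 0.3413 0.5954] w 0.00020040318475484514 xyaw 15.71791582834893 ydir [ 0.0009 -0.0035 -1.    ]
shift tool mm [ 21.7459 128.3856 -64.4383]
```

Emit:
{"fn": "step_arm", "kwargs": {
  "series": [
    [5,0,-16,0,-0.008,0,1],
    [6,0,-16,0,0,0,1],
    [6,20,-16,0,0,0,1],
    [5,25,-16,0,0,0,1],
    [0,25,0,0,0,0,1],
    [0,25,0,0,0,0,1],
    [0,20,0,0,0,0,1],
    [0,0,0,0,0,0,1]
  ]
}}

```text
t: 2.9
position: [0.5705, 0.1657, 0.1849]
ee_rot: [[0.958, -0.006, -0.286], [0.286, -0.002, 0.958], [-0.006, -1.0, -0.0]]
wrist_force: [-0.6, -0.3, -0.5]
grip_width: 0.0003
```

```bash
python3 - <<'E'
from h import *
import cv2
rel(PAD,.057)
a=eyes.capture("top")[:,:,::-1];b=eyes.capture("wrist")[:,:,::-1];c=eyes.capture("scene")[:,:,::-1]
A=cv2.resize(a[145:250,155:240],(320,395));C=cv2.resize(c[165:257,270:355],(320,346))
o=np.zeros((600,800,3),np.uint8);o[:395,:320]=A;o[:346,330:650]=C
o[396:596,330:597]=cv2.resize(b,(267,200))
cv2.imwrite("pics/p1.png",o)
E
```

```text
t 2.9 pos [0.5705 0.1657 0.1849] F [-0.6156 -0.2581 -0.5286] w 0.0002935447652105223 xyaw 16.62839584787641 ydir [-0.0056 -0.0019 -1.    ]
shift tool mm [ 1.7124 30.8635 -6.973 ]
```

View pics/p1.png

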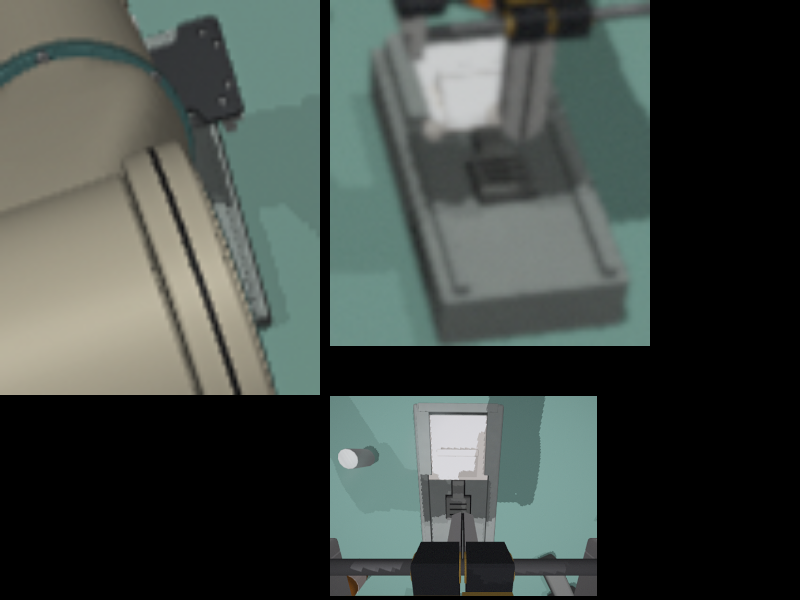

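The wrist view shows the fingers near the pad, slightly to +y, with the cover seated. I'll check the pad and step positions with the wrist camera.

```bash
python3 - <<'E'
from h import *
import cv2
b=eyes.capture("wrist")[:,:,::-1]
print(proj("wrist",[*PAD,.057]),proj("wrist",[*STEP,.055]))
cv2.imwrite("pics/p2.png",cv2.resize(b[10:270,150:340],(570,600) if 0 else (438,600),interpolation=cv2.INTER_CUBIC))
E
```

```text
[244.5522 215.4489] [245.763   97.8954]
```

View pics/p2.png

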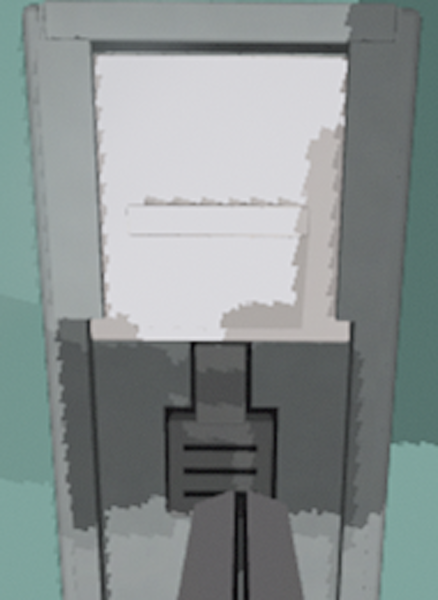

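The pad and step match the prediction to about 1 mm. Next I centre the tool and press.

Emit:
{"fn": "step_arm", "kwargs": {
  "series": [
    [2,0,-4,0,0.007,0,1],
    [0,0,-4,0,0,0,1],
    [0,15,0,0,0,0,1],
    [0,8,0,0,0,0,1],
    [0,0,0,0,0,0,1],
    [0,5,0,0,0,0,1],
    [0,0,0,0,0,0,1]
  ]
}}

```text
t: 3.8
position: [0.5762, 0.1593, 0.1594]
ee_rot: [[0.96, -0.0, -0.279], [0.279, -0.0, 0.96], [-0.0, -1.0, 0.0]]
wrist_force: [-0.6, -0.7, 0.4]
grip_width: 0.0003
```

```bash
python3 -c "
from h import *
rel(PAD,.047)"
```

```text
t 3.8 pos [0.5762 0.1593 0.1594] F [-0.583  -0.6742  0.384 ] w 0.00034311807377230196 xyaw 16.22734752785959 ydir [-0.0004 -0.0001 -1.    ]
shift tool mm [-2.0209 15.4324  0.7782]
```

Emit:
{"fn": "step_arm", "kwargs": {
  "series": [
    [-2,4,0,0,0,0,1],
    [0,3,0,0,0,0,1],
    [0,3,0,0,0,0,1],
    [0,2,0,0,0,0,1],
    [0,2,0,0,0,0,1],
    [0,0,0,0,0,0,1]
  ]
}}

```text
t: 4.4
position: [0.5742, 0.1588, 0.1457]
ee_rot: [[0.96, -0.0, -0.28], [0.28, -0.0, 0.96], [-0.0, -1.0, -0.0]]
wrist_force: [-2.0, -0.6, 2.8]
grip_width: 0.0005
```

Emit:
{"fn": "step_arm", "kwargs": {
  "series": [
    [0,1,0,0,0,0,1],
    [0,1,0,0,0,0,1],
    [0,1,0,0,0,0,1],
    [0,0,0,0,0,0,1]
  ]
}}

```text
t: 4.8
position: [0.5742, 0.1588, 0.1443]
ee_rot: [[0.96, 0.0, -0.279], [0.279, -0.0, 0.96], [-0.0, -1.0, -0.0]]
wrist_force: [-4.5, -1.4, 16.7]
grip_width: 0.0003
```

The tab bottomed at a tip height of 0.0473 (0.047 expected) with 16.7 N. I'll lift, move back behind the step, and open the fingers to about 19 mm.

Emit:
{"fn": "step_arm", "kwargs": {
  "series": [
    [0,-20,0,0,0,0,1],
    [0,-30,0,0,0,0,0.6],
    [0,0,0,0,0,0,0.6],
    [-25,0,0,0,0,0,0.6],
    [-25,0,0,0,0,0,0.6],
    [-25,0,0,0,0,0,0.6],
    [-26,0,0,0,0,0,0.6],
    [0,0,0,0,0,0,0.6]
  ]
}}

```text
t: 5.6
position: [0.4737, 0.1292, 0.1918]
ee_rot: [[0.96, -0.005, -0.28], [0.28, -0.002, 0.96], [-0.005, -1.0, -0.0]]
wrist_force: [-0.2, 0.4, 1.1]
grip_width: 0.0188
```

```bash
python3 - <<'E'
from h import *
import cv2
u=np.array([np.cos(YAW),np.sin(YAW)])
rel(PAD-.101*u,.060); rel(STEP-.018*u,.060)
b=eyes.capture("wrist")[:,:,::-1];c=eyes.capture("scene")[:,:,::-1]
o=np.zeros((480,800,3),np.uint8);o[:360,:480]=cv2.resize(b,(480,360));o[:346,485:800]=cv2.resize(c[165:257,270:355],(315,346))
cv2.imwrite("pics/p3.png",o)
E
```

```text
t 5.6 pos [0.4737 0.1292 0.1918] F [-0.2462  0.3711  1.0917] w 0.018830342203206542 xyaw 16.239952218844596 ydir [-0.005 -0.002 -1.   ]
shift tool mm [ 3.9537 34.797   1.0939]
t 5.6 pos [0.4737 0.1292 0.1918] F [-0.2462  0.3711  1.0917] w 0.018830342203206542 xyaw 16.239952218844596 ydir [-0.005 -0.002 -1.   ]
shift tool mm [ 2.8933 34.8022  2.0863]
```

View pics/p3.png

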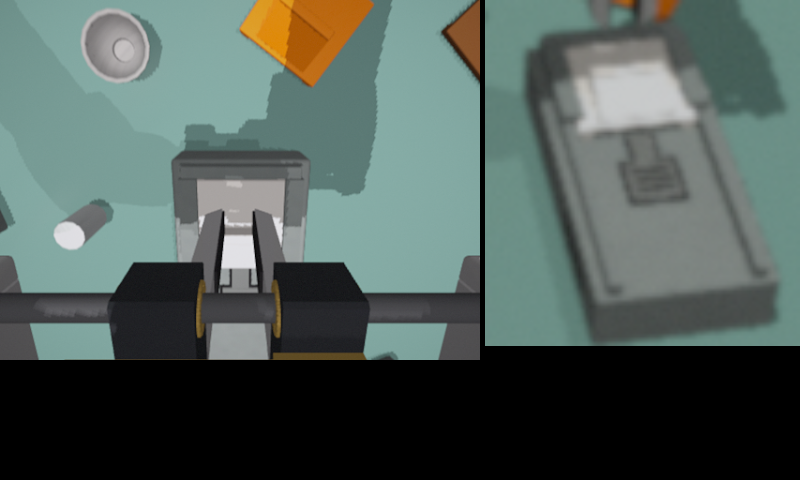

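The tab pad now sits flush in the scene view, and the cover is still seated. The fingers are centred about 13 mm behind the step face, so I lower them.

Emit:
{"fn": "step_arm", "kwargs": {
  "series": [
    [0,12,1,0,0,0,0.6],
    [0,10,0,0,0,0,0.6],
    [0,6,0,0,0,0,0.6],
    [0,4,0,0,0,0,0.6],
    [0,0,0,0,0,0,0.6]
  ]
}}

```text
t: 6.2
position: [0.4769, 0.1314, 0.1598]
ee_rot: [[0.96, -0.001, -0.279], [0.279, -0.0, 0.96], [-0.002, -1.0, -0.0]]
wrist_force: [-0.4, 0.4, 0.7]
grip_width: 0.0184
```

```bash
python3 -c "
from h import *
u=np.array([np.cos(YAW),np.sin(YAW)])
rel(PAD-.091*u,.061)"
```

```text
t 6.2 pos [0.4769 0.1314 0.1598] F [-0.3979  0.3911  0.6757] w 0.01844738393506144 xyaw 16.229619318133253 ydir [-0.0014 -0.0004 -1.    ]
shift tool mm [10.0949  1.7355 -0.1602]
```

Emit:
{"fn": "step_arm", "kwargs": {
  "series": [
    [4,2,0,0,0,0,0.6],
    [4,0,0,0,0,0,0.6],
    [4,0,0,0,0,0,0.6],
    [6,0,0,0,0,0,0.6],
    [6,0,0,0,0,0,0.6],
    [6,0,0,0,0,0,0.6],
    [6,0,0,0,0,0,0.6],
    [6,0,0,0,0,0,0.6],
    [0,0,0,0,0,0,0.6]
  ]
}}

```text
t: 7.1
position: [0.5187, 0.1437, 0.1587]
ee_rot: [[0.96, 0.002, -0.279], [0.279, 0.001, 0.96], [0.002, -1.0, 0.0]]
wrist_force: [-0.5, 0.1, 0.2]
grip_width: 0.019
```

```bash
python3 -c "
from h import *
u=np.array([np.cos(YAW),np.sin(YAW)])
rel(PAD+.017*u,.061)"
```

```text
t 7.1 pos [0.5187 0.1437 0.1587] F [-0.456   0.0689  0.1525] w 0.018969491642276837 xyaw 16.222371029889302 ydir [ 0.0017  0.0007 -1.    ]
shift tool mm [74.5487  0.8511 -0.2494]
```

Emit:
{"fn": "step_arm", "kwargs": {
  "series": [
    [7,0,0,0,0,0,0.6],
    [8,0,0,0,0,0,0.6],
    [8,0,0,0,0,0,0.6],
    [8,0,0,0,0,0,0.6],
    [8,0,0,0,0,0,0.6],
    [8,0,0,0,0,0,0.6],
    [7,0,0,0,0,0,0.6],
    [6,0,0,0,0,0,0.6]
  ]
}}

```text
t: 7.9
position: [0.5756, 0.1602, 0.1586]
ee_rot: [[0.96, 0.0, -0.279], [0.279, 0.0, 0.96], [0.0, -1.0, 0.0]]
wrist_force: [-1.1, -0.2, 0.4]
grip_width: 0.019
```

```bash
python3 - <<'E'
from h import *
import cv2
u=np.array([np.cos(YAW),np.sin(YAW)])
rel(PAD+.017*u,.061)
b=eyes.capture("wrist")[:,:,::-1];c=eyes.capture("scene")[:,:,::-1]
o=np.zeros((480,800,3),np.uint8);o[:360,:480]=cv2.resize(b,(480,360));o[:346,485:800]=cv2.resize(c[165:257,270:355],(315,346))
cv2.imwrite("pics/p4.png",o)
E
```

```text
t 7.9 pos [0.5756 0.1602 0.1586] F [-1.149  -0.1962  0.3745] w 0.01900451701341147 xyaw 16.227240037704597 ydir [ 0.  0. -1.]
shift tool mm [15.2345  0.6467 -0.2198]
```

View pics/p4.png

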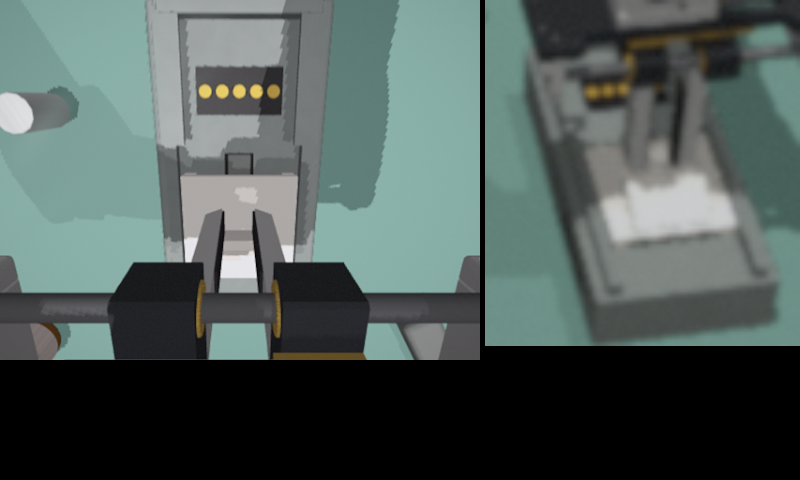

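The cover slides flat and the terminals are already visible; its centre is at about +33 mm. A further 15 mm takes it to about +47, then I back off and lift away.

Emit:
{"fn": "step_arm", "kwargs": {
  "series": [
    [6,0,0,0,0,0,0.6],
    [5,0,0,0,0,0,0.6],
    [3,0,0,0,0,0,0.6],
    [1,0,0,0,0,0,0.6],
    [0,0,0,0,0,0,0.6],
    [-5,0,0,0,0,0,0.6],
    [-10,0,0,0,0,0,0.6],
    [0,0,0,0,0,0,0.6]
  ]
}}

```text
t: 8.8
position: [0.5732, 0.1594, 0.1586]
ee_rot: [[0.96, -0.002, -0.28], [0.28, -0.001, 0.96], [-0.002, -1.0, -0.0]]
wrist_force: [-1.2, -0.7, -0.3]
grip_width: 0.0189
```

Emit:
{"fn": "step_arm", "kwargs": {
  "series": [
    [0,-20,0,0,0,0,0.6],
    [0,-40,0,0,0,0,0.6],
    [0,-40,0,0,0,0,0.6],
    [0,-40,0,0,0,0,0.6],
    [-40,0,20,0,0,0,0.6],
    [-40,0,40,0,0,0,0.6],
    [-40,0,40,0,0,0,0.6],
    [0,0,40,0,0,0,0.6],
    [0,0,40,0,0,0,0.6],
    [0,0,0,0,0,0,0.6]
  ]
}}

```text
t: 9.8
position: [0.4183, 0.2989, 0.2993]
ee_rot: [[0.958, 0.0, -0.288], [0.288, 0.005, 0.958], [0.002, -1.0, 0.004]]
wrist_force: [-0.8, 0.1, -0.9]
grip_width: 0.0189
```

```bash
python3 - <<'E'
from h import *
import cv2
rel(PAD,.1)
b=eyes.capture("top")[:,:,::-1];c=eyes.capture("scene")[:,:,::-1]
cv2.imwrite("pics/top5.png",b);cv2.imwrite("pics/scene5.png",c)
o=np.zeros((600,800,3),np.uint8);o[:525,:425]=cv2.resize(b[145:250,155:240],(425,525),interpolation=cv2.INTER_CUBIC);o[:411,430:800]=cv2.resize(c[165:257,270:355],(370,411),interpolation=cv2.INTER_CUBIC)
o[420:600,430:670]=cv2.resize(b,(240,180))
cv2.imwrite("pics/p5.png",o)
E
```

```text
t 9.8 pos [0.4183 0.2989 0.2993] F [-0.8384  0.1489 -0.8903] w 0.018877108389621783 xyaw 16.741763454353883 ydir [ 0.0002  0.0047 -1.    ]
shift tool mm [ 108.7985  101.6555 -178.8153]
```

View pics/p5.png

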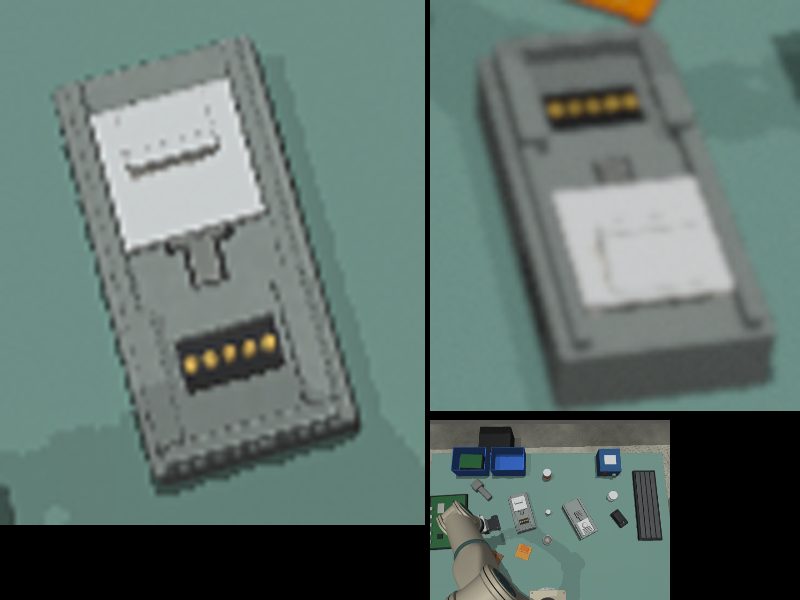

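The seat is uncovered, the cover lies flat and everything else looks undisturbed. I'll take a last numeric check and hand in.

```bash
python3 - <<'E'
from h import *
X=np.mean([ray("top",(155+x/5-.4,145+y/5-.4),.055) for x,y in((92,115),(230,78),(265,210),(127,250))],0)
u=np.array([np.cos(YAW),np.sin(YAW)]);d=X[:2]-PAD;v=d@u*1000+23
print("cover x in case mm",v,"lateral",(d@[-u[1],u[0]])*1000)
if 25<v<75: print(r.observe()["qd"].round(3)); r.sign_off()
E
```

```text
cover x in case mm 47.34055580479178 lateral -1.2291091661138795
[ 0.037 -0.001  0.032  0.011  0.006  0.004  0.003]
the job is handed in; nothing more can be done
```

I opened the terminal unit (the left one, with the wedge step) and handed the job in at about 10 s of the 40 s allowed; no verdict was reported.

- **Tab:** I pressed it with closed fingertips until it bottomed. The tips stood at 47.3 mm, against 47 mm expected for fully in, with about 17 N. The pad then looked flush in the scene view while the cover was still seated.
- **Cover:** I pushed it forward by the step face; the wrist force read about 1 N. In the last top view its centre is about 47 mm ahead of the case's middle and 1 mm off-centre, which is inside the 15 to 85 mm window. It looks flat, and the seat with the terminals is fully uncovered.
- **Everything else:** The fingers were lifted clear and moved away to the side. The fan unit and the items I could make out looked unmoved in the small overview. I did not measure them, and the arm covers the lower-left part of that view, where the driver lay.

No check failed. The two fixed cameras disagreed by 4 to 6 mm on some early points, so I settled the pad position with the wrist camera. It matched the plan to about 1 mm.

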